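# Log an oil sample and dip its level

## Task

Turn the sample flask in its nest so that its barcode label squarely faces the scanner, and let go of it. Then take the dip rod from its stand, lower it into the flask's neck tube until its collar rests on the rim, and draw it out again. Finish still holding the rod in the hand, level and still above the white drip tray with its tip over the tray and the rod touching nothing else, ready for reading; the flask stays upright in its nest with the label facing the scanner, and the jar, the beaker and the weight are left alone.

Things in the scene. Friction and masses are not known exactly. Their poses are not given: they have to be found in the camera images.
- flask_mid (a point): centre of the loose sample flask (0.45 kg), 67 mm above its underside: aluminium body 64 mm across, 72 mm high, cone shoulder, black screw cap 40 mm across (74 to 98 mm up), steel neck tube on top. z: up its axis; x: out through the middle of the white barcode label on its side. A yellow seal strip runs from the label's middle up onto the cap, so the label's side shows from above
- flask_rim (a point): centre of the open mouth of the flask's upright neck tube, 134 mm above the flask's underside; axes as flask_mid. The tube stands 36 mm above the cap, is 26 mm outside and can be gripped from above to turn the flask; its 18 mm bore is open down to 6 mm above the underside
- nest (a point): centre of the nest floor on the fixed scan station, a grey plate 105 by 235 mm, 8 mm thick (the point is on its upper face). A black locating ring (69 mm inside, 80 mm outside, 7 mm high) keeps the flask, which turns in it with 2.5 mm play all round. y points from the nest to the scanner, z up
- scanner_window (a point): centre of the dark red window of the barcode scanner, a white block 62 mm wide, 50 mm deep, its top 98 mm above the bench, fixed on the station plate; the window is 100 mm from the nest's axis and looks at the nest along the station's -y
- rod_grip (a point): centre of the round orange handle (18 mm across, 84 mm long) of the loose dip rod (0.1 kg). z: along the rod from tip to handle. Next to the handle sits a brass stop collar, 32 mm across, 6 mm thick, its underside 48 mm from this point; then the steel rod, 8 mm across, to a rounded tip 166 mm from this point. It starts upright in its stand, tip down
- rod_collar (a point): centre of the underside of the rod's brass stop collar; axes as rod_grip
- rod_tip (a point): tip of the dip rod, 118 mm below the underside of the collar; axes as rod_grip
- stand_mouth (a point): centre of the open top of the rod stand, 135 mm above the bench: a fixed grey tube 32 mm outside, 18 mm bore, on a round dark foot 96 mm across; the rod's collar rests on it at the start
- tray_floor (a point): centre of the inner floor of the fixed white drip tray, 4 mm above the bench; the tray is 200 mm along its x by 150 mm along its y and 20 mm high with 4 mm walls
- jar_mid (a point): bystander: amber jar with a white lid, 68 mm across, 105 mm high; the point is 50 mm up
- beaker_mid (a point): bystander: glass beaker, 68 mm across, 90 mm high; the point is 45 mm up
- weight_mid (a point): bystander: steel calibration weight with a knob, 34 mm across, 60 mm high; the point is 30 mm up
Not all that is in view belongs to the job. What is shaped like the part that bears rod_grip but purple or turquoise is not meant.

How it is judged:
On the way, in this order (a step that is already met when the one before it is completed fails the run):
1. the flask stands in its nest, let go, with its label facing the scanner (within about 17 degrees) (x of scanner_window in the frame of flask_mid above 0.05 m and y of scanner_window in the frame of flask_mid between -0.03 and 0.03 m and angle between flask_mid's own z axis and vertical below 0.12 rad and z of flask_rim in the frame of nest below 0.138 m and horizontal distance between flask_mid and nest below 0.008 m and contact force between the fingers and flask below 0.1 N), for 0.3 s.
2. the rod is down in the flask's neck tube with its collar resting on the rim (z of rod_collar in the frame of flask_rim below 0.004 m and distance between rod_collar and flask_rim below 0.009 m and z of rod_tip in the frame of flask_rim below -0.11 m and contact force between rod and flask above 0.2 N), for 0.1 s.
At the end, for the whole second after the job is handed in: the hand holds the rod at rest, level within 14 degrees, tip over the drip tray (200 by 150 mm outline), tip and handle over 40 mm above the bench, touching nothing else; the flask stands upright in its nest, the scanner window within 30 mm of the line straight out of its label (contact force between the fingers and rod above 1 N and angle between rod_grip's own z axis and vertical between 1.3208 and 1.8208 rad and x of rod_tip in the frame of tray_floor between -0.1 and 0.1 m and y of rod_tip in the frame of tray_floor between -0.075 and 0.075 m and height (world z) of each of rod_tip, rod_grip above 0.04 m and linear speed of rod below 0.05 m/s and contact force between rod and tray below 0.05 N and contact force between rod and flask below 0.05 N and contact force between rod and station below 0.05 N and contact force between rod and stand below 0.05 N and contact force between rod and jar below 0.05 N and contact force between rod and beaker below 0.05 N and contact force between rod and weight below 0.05 N and x of scanner_window in the frame of flask_mid above 0.05 m and y of scanner_window in the frame of flask_mid between -0.03 and 0.03 m and angle between flask_mid's own z axis and vertical below 0.12 rad and z of flask_rim in the frame of nest below 0.138 m and horizontal distance between flask_mid and nest below 0.008 m); the arm keeps its last pose, push and grip.
It fails at once if the amber jar is pushed more than 30 mm or tipped (distance of jar_mid from where it was at the start of the episode above 0.03 m or angle between jar_mid's own z axis and vertical above 0.35 rad).
It fails at once if the glass beaker is pushed more than 30 mm or tipped (distance of beaker_mid from where it was at the start of the episode above 0.03 m or angle between beaker_mid's own z axis and vertical above 0.35 rad).
It fails at once if the calibration weight is pushed more than 30 mm or tipped (distance of weight_mid from where it was at the start of the episode above 0.03 m or angle between weight_mid's own z axis and vertical above 0.35 rad).
It fails at once if the flask is tipped by more than 20 degrees (angle between flask_mid's own z axis and vertical above 0.35 rad).
It fails at once if the rod is dropped into the flask instead of lowered (horizontal distance between rod_tip and flask_rim below 0.02 m and z of rod_tip in the frame of flask_rim below -0.01 m and contact force between the fingers and rod below 0.05 N and linear speed of rod above 0.5 m/s).
It also fails if it takes over 66 s, if anything falls off the work surface, if the arm or the gripper's body presses on something with over 40 N, if the wrist force passes 120 N, or if a joint passes its speed limit or range.

## Robot

A 6-joint arm with a two-finger parallel gripper is mounted at the origin on the work surface. World frame = base frame: x ahead of the robot, y to its left, z up, the work surface at z = 0. Lengths are in m, angles in rad, forces in N, time in s.
With the tool pointing down it reaches from about 0.35 to 0.775 m from the base axis. Payload 5.5 kg.
Tool frame: the origin (TCP) lies where the fingers leave the gripper's body, on its centre line; the fingertips stand 73 mm ahead of it and the grasp point (between the pads) lies 54 mm ahead of it; z points along the fingers, y is the direction in which the jaws open and shut (so a half turn about z gives the same grasp; the last joint's range is limited). The gripper opens to 85 mm and grips with 20 to 120 N. Pads are 22 mm wide; open, the fingers measure 114 mm over their backs; the gripper's body (76 mm by 85 mm) begins 54 mm behind the grasp point. The pads swing forward as they close: fully open they stand 13 mm farther back than shut.
Start: joints at [-1.271, 0.313, 0.046, 1.304, 0, 1.431], TCP at [0.245, -0.52, 0.304] pointing down, gripper open.
Joint ranges: [-2.76, 2.76], [-0.86, 1.69], [-1.03, 1.26], [-2.2, 2.34], [-1.47, 1.5], [-3.14, 3.14]. Speed limits (rad/s): [2.57, 2.57, 3.14, 3.14, 3.14, 3.14].

## Interface

Orientations are given as a unit quaternion [w, x, y, z].
In Python, from workcell import env, read_camera, job, cut_out gives the robot as it stands.
- The arm moves only by the tool servo_tool, never from a script. Its argument "deltas" is a list of rows, each an object of numbers: "dx", "dy", "dz": the shift along the world's x, y, z in mm; "rx", "ry", "rz": the turn, a rotation vector about the world's x, y, z in rad; "fingers": the closure, from -1 (fully open) to 1 (shut). A call has 1 to 8 rows; each row shifts and turns the commanded pose from where the row before left it; what a row does not reach is not made up. A row lasts 1/10 s, in which the tool goes at most 50 mm and 8.59 degrees, less where a joint would pass 70% of its speed; a pose out of reach is approached as far as the arm can. A call is refused whole if a number of a shift passes 50 or a number of a turn 0.15, either way. A call with a gripper value outside its range is refused whole. The fingers move at their own pace and stop on an object; "newtons" is the grip in N (left out, the last holds). Time passes only in rows, so rows that do not move let the fingers close. It gives the time, the measured TCP pose, the force and the opening at its end, in the units of the state.
- env.get_state(): the state, without advancing time (a new reading comes with each control period).
- read_camera(name): name is "side" or "top"; returns a dict with "img" (420x560x3 uint8, red, green, blue), "intrinsics" (3x3 intrinsics, pixels), "extrinsics" (4x4, takes a point from camera to world coordinates). Camera axes: x right, y down, z forward; pixel columns grow to the right and rows downward; lengths in m; the calibration is good to about 2 mm. A picture is of the moment at which its call begins. There is no depth.
- job.hand_in(): hands the job in, once; it reports no verdict.
Trained networks look in the newest picture that a camera, given by its name, has taken for a name from the list of things; names that differ only in an ending like _2 or _b are one class to them, and where a whole thing is asked for, a point or a joint stands for the part that bears it (a point fixed in the world has none). Each returns a list of dicts, best first, with "confidence" (0 to 1); they miss things now and then, are a little off and sometimes report something else, mostly with a low value. They report only what shows in the picture. A call takes as long as a camera call. They do not tell look-alikes from the thing itself.
- cut_out(target, camera): "region" (420x560 bool, what is visible of it) and "extent" ([left, top, right, bottom] in pixels, round what is visible of it).
The state is a dict: "clock": time; "joint_pos": joint angles; "qvel": joint speeds; "tau": joint torques, N m; "tcp_pos": TCP position; "orientation": TCP orientation; "wrist_force": force on the tool from outside, world axes, zero at the start; "ft_torque": the same for the moment, N m; "finger_gap": finger opening in m.
Only numpy, scipy, OpenCV 4.12 (cv2) and the standard library are available. Lean on these libraries where they do the work, as an engineer would, in place of code of your own. Each camera call takes 0.05 s, during which the arm holds its last target. There are 200 camera calls.

## Working session

There is one attempt and no reset: what is moved stays moved. The work goes in short steps, Python scripts to look and compute and a tool call to move; the robot and the scene stay as the last step left them, time stands still between calls to the robot, and variables do not carry over. Pictures are saved under pics/ and viewed, about 8 in all and at most 12, crops included, and the job is handed in when it is done.

Besides the shell and the picture viewer there is one more tool, called after ">>>" as name([rows], argument=value, ...), one row to a line, values as JSON. servo_tool: Moves the arm, as the interface text tells. Its arguments: {"type":"object","properties":{"deltas":{"type":"array"},"newtons":{"type":"number"}},"required":["deltas"]}

```bash
mkdir -p pics; ls; cat > h.py <<'E'
import numpy as np, cv2
from workcell import env, read_camera, job, cut_out
def snap(n,f=None):
    c=read_camera(n)
    if f: cv2.imwrite('pics/'+f,c['img'][:,:,::-1])
    return c
def pix2z(c,uv,z):
    K=np.array(c['intrinsics']);T=np.array(c['extrinsics'])
    d=T[:3,:3]@np.linalg.solve(K,[uv[0],uv[1],1.]);o=T[:3,3]
    return o+d*(z-o[2])/d[2]
def proj(c,p):
    K=np.array(c['intrinsics']);T=np.array(c['extrinsics'])
    q=K@(T[:3,:3].T@(np.array(p)-T[:3,3]));return q[:2]/q[2]
E
python3 - <<'E'
from h import *
for n in('top','side'):
    c=snap(n,n+'0.png');print(n,np.round(c['extrinsics'],3).tolist(),np.round(c['intrinsics'],0).tolist())
    for t in ['flask_mid','rod_grip','jar_mid','beaker_mid','weight_mid','tray_floor','stand_mouth','nest','scanner_window']:
        try: r=cut_out(t,n); print(t,[(round(x['confidence'],2),np.round(x['extent']).tolist()) for x in r])
        except Exception as e: print(t,e)
print(env.get_state())
E
```

```text
pics
top [[0.017, -0.996, 0.091, 0.476], [-1.0, -0.017, -0.005, -0.014], [0.006, -0.091, -0.996, 0.998], [0.0, 0.0, 0.0, 1.0]] [[401.0, 0.0, 282.0], [0.0, 401.0, 213.0], [0.0, 0.0, 1.0]]
flask_mid [(0.75, [235.0, 202.0, 327.0, 245.0]), (0.71, [297.0, 211.0, 321.0, 229.0])]
rod_grip [(0.64, [403.0, 279.0, 439.0, 298.0]), (0.64, [294.0, 209.0, 323.0, 235.0]), (0.6, [381.0, 253.0, 410.0, 268.0]), (0.51, [436.0, 234.0, 465.0, 249.0])]
jar_mid [(0.79, [138.0, 126.0, 180.0, 162.0]), (0.36, [334.0, 148.0, 344.0, 163.0])]
beaker_mid [(0.74, [376.0, 143.0, 408.0, 174.0])]
weight_mid [(0.53, [332.0, 153.0, 343.0, 163.0]), (0.32, [234.0, 199.0, 333.0, 250.0])]
tray_floor [(0.64, [99.0, 224.0, 177.0, 318.0])]
stand_mouth [(0.62, [404.0, 222.0, 442.0, 258.0])]
nest [(0.6, [234.0, 199.0, 332.0, 250.0])]
scanner_window [(0.69, [236.0, 201.0, 331.0, 246.0])]
side [[-0.968, -0.129, 0.217, 0.357], [-0.253, 0.486, -0.837, 0.851], [0.003, -0.865, -0.503, 0.649], [0.0, 0.0, 0.0, 1.0]] [[443.0, 0.0, 274.0], [0.0, 443.0, 205.0], [0.0, 0.0, 1.0]]
flask_mid [(0.95, [283.0, 186.0, 304.0, 240.0]), (0.72, [232.
[... 614 characters left out ...]
clock': 1.0, 'joint_pos': array([-1.27060170e+00,  3.13172369e-01,  4.60987898e-02,  1.30362091e+00,
        1.11556493e-05,  1.43121760e+00]), 'qvel': array([-1.02727517e-03, -3.40476601e-06,  7.29171897e-04,  8.22001091e-04,
       -4.00370074e-04,  1.26762849e-03]), 'tau': array([ 7.88647212e-04, -4.80476117e+01,  2.98817950e+01,  3.67095463e-04,
       -3.61061120e-05,  1.26969437e-05]), 'tcp_pos': array([ 0.24480915, -0.52030876,  0.30393842]), 'orientation': array([5.03055461e-05, 9.75922173e-01, 2.18119027e-01, 9.64450250e-06]), 'wrist_force': array([-0.6798285 , -0.26507545,  0.93831345]), 'ft_torque': array([-0.00862809, -0.05115078,  0.0985891 ]), 'finger_gap': 0.08569926744197522}
```

```bash
python3 - <<'E'
import cv2,numpy as np
a=cv2.imread('pics/top0.png')
cv2.imwrite('pics/tc.png',cv2.resize(a[120:330,90:480],None,fx=2,fy=2,interpolation=cv2.INTER_CUBIC))
b=cv2.imread('pics/side0.png')
cv2.imwrite('pics/sc.png',cv2.resize(b[100:300,200:400],None,fx=3,fy=3,interpolation=cv2.INTER_CUBIC))
E
```

```text
(no output)
```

View pics/tc.png

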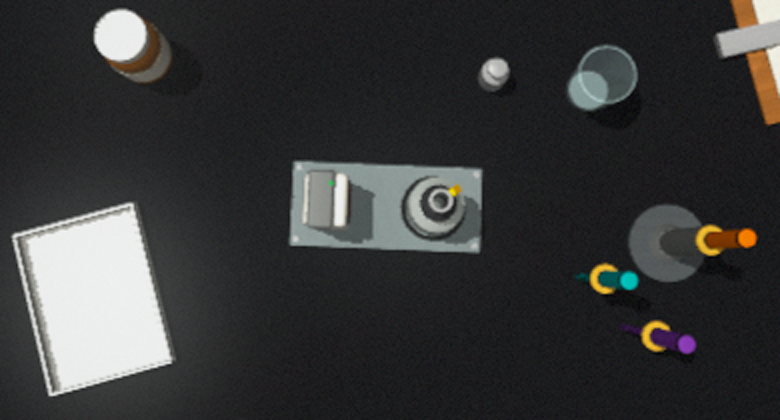

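View pics/sc.png

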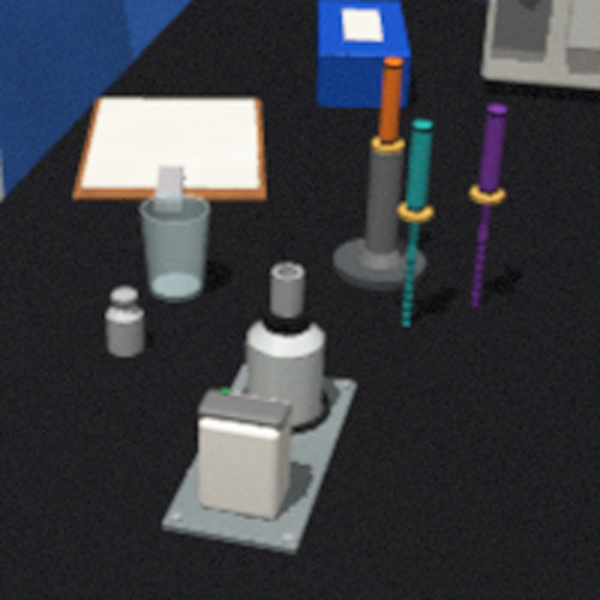

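The orange rod (top px 463,239) stands in the grey stand. Turquoise (404,260) and purple (433,292) are look-alikes. The flask is at about (310,220), the scanner at (250,219) and the tray centre at about (136,269). The yellow strip points right and up, away from the scanner.

```bash
python3 - <<'E'
from h import *
c=snap('top');s=snap('side')
a=c['img'];hsv=cv2.cvtColor(a,cv2.COLOR_RGB2HSV)
P=lambda u,v,z:pix2z(c,(u,v),z)
def cr(x,y):return 90+x/2-.25,120+y/2-.25
# station corners
cs=[P(*cr(*p),.008) for p in [(294,161),(482,168),(290,245),(480,251)]]
print('corners',np.round(cs,3)[:,:2].tolist())
cs=np.array(cs); ydir=(cs[0]+cs[2]-cs[1]-cs[3]);print('station y ang',np.degrees(np.arctan2(ydir[1],ydir[0])),'center',cs.mean(0))
# yellow on flask
m=cv2.inRange(hsv,(20,120,90),(35,255,255));m[:, :280]=0;m[:,345:]=0
ys,xs=np.nonzero(m);print('yellow',list(zip(xs,ys)))
print('strip z.106',P(xs.mean(),ys.mean(),.106))
for p in[(440,200)]:print('rim',P(*cr(*p),.142))
g=cv2.resize(a[195:250,285:340],None,fx=8,fy=8,interpolation=cv2.INTER_NEAREST)
# scanner
print('scan block top', [P(*cr(*p),.098)for p in[(304,170),(335,170),(303,224),(347,227)]])
# orange rod
for z,p in[(.2215+.0,(747,238)),]:pass
print('rodtop', P(*cr(747,238),.135+.09), 'collar',P(*cr(709,240),.141))
print('stand foot',P(*cr(668,243),.01))
# tray
tc=np.array([P(*cr(*p),.02) for p in[(14,234),(134,204),(174,361),(52,395)]]);print('tray',tc.round(3).tolist(),tc.mean(0))
print('jar lid',P(*cr(121,36),.105),'beak',P(*cr(607,74),.09),'wt',P(*cr(496,68),.06))
print('purple top',P(*cr(686,344),.2),'turq',P(*cr(629,280),.2),'bottoms',P(*cr(622,327),0),P(*cr(577,276),0))
o=cv2.imread('pics/side0.png');
k=cv2.resize(o[175:245,270:320],None,fx=8,fy=8,interpolation=cv2.INTER_CUBIC)[:,:,::-1]
k=cv2.resize(k,(350,440));cv2.imwrite('pics/f1.png',np.hstack([g,k])[:,:,::-1])
E
```

```text
corners [[0.597, 0.095], [0.592, -0.139], [0.493, 0.097], [0.49, -0.137]]
station y ang 89.01725639137176 center [ 0.5430302  -0.02136857  0.008     ]
yellow [(np.int64(318), np.int64(212)), (np.int64(317), np.int64(213)), (np.int64(318), np.int64(213)), (np.int64(319), np.int64(213)), (np.int64(314), np.int64(214)), (np.int64(315), np.int64(214)), (np.int64(316), np.int64(214)), (np.int64(317), np.int64(214)), (np.int64(318), np.int64(214)), (np.int64(319), np.int64(214)), (np.int64(314), np.int64(215)), (np.int64(315), np.int64(215)), (np.int64(316), np.int64(215)), (np.int64(317), np.int64(215)), (np.int64(318), np.int64(215)), (np.int64(319), np.int64(215)), (np.int64(315), np.int64(216)), (np.int64(316), np.int64(216)), (np.int64(317), np.int64(216)), (np.int64(318), np.int64(216)), (np.int64(319), np.int64(216)), (np.int64(316), np.int64(217)), (np.int64(317), np.int64(217))]
strip z.106 [ 0.55570229 -0.09593566  0.106     ]
rim [ 0.54145456 -0.07747275  0.142     ]
scan block top [array([0.57608311, 0.07310093, 0.098     ]), array([0.57669847, 0.03814499, 0.098     ]), array([0.51516252, 0.07263521, 0.098     ]), array([0.51264698, 0.02324829, 0.098     ])]
rodtop [ 0.50350459 -0.36798803  0.225     ] collar [ 0.50364985 -0.3656808   0.141     ]
stand foot [ 0.50330556 -0.36876026  0.01      ]
tray [[0.5, 0.431, 0.02], [0.539, 0.287, 0.02], [0.352, 0.23, 0.02], [0.309, 0.374, 0.02]] [0.42524477 0.33040556 0.02      ]
jar lid [0.7246467  0.28398533 0.105     ] beak [ 0.69450721 -0.27249328  0.09      ] wt [ 0.70656556 -0.14863146  0.06      ]
purple top [ 0.39920142 -0.31673958  0.2       ] turq [ 0.46083775 -0.26124985  0.2       ] bottoms [ 3.99308276e-01 -3.13978705e-01  1.11022302e-16] [ 0.46085254 -0.25877179  0.        ]
```

View pics/f1.png

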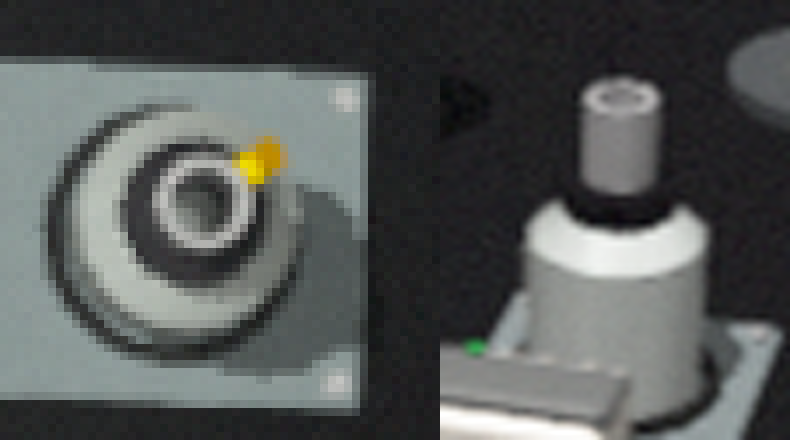

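>>> servo_tool([
  {"dz": 40},
  {"dz": 40},
  {"dx": 21,"dy": 32},
  {"dx": 21,"dy": 32},
  {"dx": 21,"dy": 32},
  {"dx": 21,"dy": 32},
  {"dx": 21,"dy": 32},
  {"dx": 21,"dy": 32},
], newtons=40)

```text
invalid input at $.deltas[0]: expected keys dx, dy, dz, rx, ry, rz, fingers
```

>>> servo_tool([
  {"dx": 21,"dy": 32},
  {"dx": 21,"dy": 32},
  {"dx": 21,"dy": 32},
  {"dx": 21,"dy": 32},
  {"dx": 21,"dy": 32},
  {"dx": 21,"dy": 32},
  {"dx": 21,"dy": 32},
  {"dz": -20},
])

```text
invalid input at $.deltas[0]: expected keys dx, dy, dz, rx, ry, rz, fingers
```

All keys are needed in each row.

>>> servo_tool([
  {"dx": 0,"dy": 0,"dz": 40,"rx": 0,"ry": 0,"rz": 0,"fingers": -1},
  {"dx": 0,"dy": 0,"dz": 40,"rx": 0,"ry": 0,"rz": 0,"fingers": -1},
  {"dx": 21,"dy": 32,"dz": 0,"rx": 0,"ry": 0,"rz": 0,"fingers": -1},
  {"dx": 21,"dy": 32,"dz": 0,"rx": 0,"ry": 0,"rz": 0,"fingers": -1},
  {"dx": 21,"dy": 32,"dz": 0,"rx": 0,"ry": 0,"rz": 0,"fingers": -1},
  {"dx": 21,"dy": 32,"dz": 0,"rx": 0,"ry": 0,"rz": 0,"fingers": -1},
  {"dx": 21,"dy": 32,"dz": 0,"rx": 0,"ry": 0,"rz": 0,"fingers": -1},
  {"dx": 21,"dy": 32,"dz": 0,"rx": 0,"ry": 0,"rz": 0,"fingers": -1},
], newtons=40)

```text
clock: 1.9
tcp_pos: [0.3714, -0.327, 0.3841]
orientation: [0.0, 0.976, 0.218, 0.0]
wrist_force: [0.9, -0.7, -0.3]
finger_gap: 0.0854
```

>>> servo_tool([
  {"dx": 21,"dy": 32,"dz": 0,"rx": 0,"ry": 0,"rz": 0,"fingers": -1},
  {"dx": 21,"dy": 32,"dz": 0,"rx": 0,"ry": 0,"rz": 0,"fingers": -1},
  {"dx": 21,"dy": 32,"dz": 0,"rx": 0,"ry": 0,"rz": 0,"fingers": -1},
  {"dx": 21,"dy": 32,"dz": 0,"rx": 0,"ry": 0,"rz": 0,"fingers": -1},
  {"dx": 21,"dy": 32,"dz": 0,"rx": 0,"ry": 0,"rz": 0,"fingers": -1},
  {"dx": 21,"dy": 32,"dz": 0,"rx": 0,"ry": 0,"rz": 0,"fingers": -1},
  {"dx": 21,"dy": 32,"dz": 0,"rx": 0,"ry": 0,"rz": 0,"fingers": -1},
  {"dx": 0,"dy": 0,"dz": 0,"rx": 0,"ry": 0,"rz": 0,"fingers": -1},
])

```text
clock: 2.7
tcp_pos: [0.5195, -0.101, 0.3837]
orientation: [-0.0, 0.975, 0.221, 0.0]
wrist_force: [-0.3, -1.2, -1.1]
finger_gap: 0.0856
```

>>> servo_tool([
  {"dx": 22,"dy": 23.5,"dz": 0,"rx": 0,"ry": 0,"rz": 0,"fingers": -1},
  {"dx": 0,"dy": 0,"dz": -40,"rx": 0,"ry": 0,"rz": 0,"fingers": -1},
  {"dx": 0,"dy": 0,"dz": -40,"rx": 0,"ry": 0,"rz": 0,"fingers": -1},
  {"dx": 0,"dy": 0,"dz": -30,"rx": 0,"ry": 0,"rz": 0,"fingers": -1},
  {"dx": 0,"dy": 0,"dz": 0,"rx": 0,"ry": 0,"rz": 0,"fingers": -1},
])

```text
clock: 3.2
tcp_pos: [0.5371, -0.0806, 0.2696]
orientation: [-0.002, 0.976, 0.218, -0.004]
wrist_force: [-0.6, 0.8, -1.2]
finger_gap: 0.0854
```

```bash
python3 - <<'E'
from h import *
c=snap('side');a=c['img']
p=env.get_state()['tcp_pos'];print(p)
cv2.imwrite('pics/s2.png',cv2.resize(a[110:250,215:365],None,fx=4,fy=4,interpolation=cv2.INTER_CUBIC)[:,:,::-1])
for z in(.142,.106):
  q=proj(c,[p[0],p[1],z]);print((q-[215,110])*4)
E
```

```text
[ 0.53834253 -0.08099175  0.27238531]
[332.36991222 318.33189703]
[330.61185257 369.85071172]
```

View pics/s2.png

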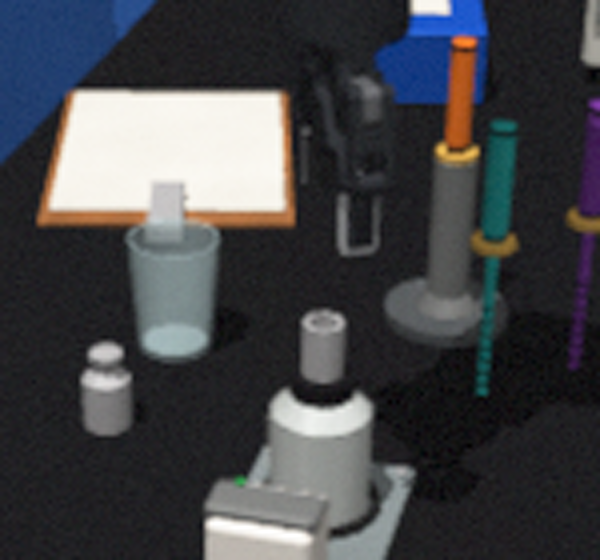

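The side view shows the tube rim centre at crop (324,322), while the current TCP projects to (332,318). That agrees with the planned correction of about +3 mm in both x and y. Next I descend.

>>> servo_tool([
  {"dx": 1.5,"dy": 2,"dz": -30,"rx": 0,"ry": 0,"rz": 0,"fingers": -1},
  {"dx": 1.5,"dy": 1.5,"dz": -30,"rx": 0,"ry": 0,"rz": 0,"fingers": -1},
  {"dx": 0,"dy": 0,"dz": -20,"rx": 0,"ry": 0,"rz": 0,"fingers": -1},
  {"dx": 0,"dy": 0,"dz": 0,"rx": 0,"ry": 0,"rz": 0,"fingers": -1},
  {"dx": 0,"dy": 0,"dz": 0,"rx": 0,"ry": 0,"rz": 0,"fingers": -1},
  {"dx": 0,"dy": 0,"dz": 0,"rx": 0,"ry": 0,"rz": 0,"fingers": -1},
])

```text
clock: 3.85
tcp_pos: [0.5442, -0.078, 0.1965]
orientation: [0.001, 0.976, 0.218, 0.002]
wrist_force: [-0.1, 0.3, -0.8]
finger_gap: 0.0852
```

>>> servo_tool([
  {"dx": -2.5,"dy": 0.5,"dz": -11,"rx": 0,"ry": 0,"rz": 0,"fingers": -1},
  {"dx": 0,"dy": 0,"dz": 0,"rx": 0,"ry": 0,"rz": 0,"fingers": -1},
  {"dx": 0,"dy": 0,"dz": 0,"rx": 0,"ry": 0,"rz": 0,"fingers": 0},
  {"dx": 0,"dy": 0,"dz": 0,"rx": 0,"ry": 0,"rz": 0,"fingers": 1},
  {"dx": 0,"dy": 0,"dz": 0,"rx": 0,"ry": 0,"rz": 0,"fingers": 1},
  {"dx": 0,"dy": 0,"dz": 0,"rx": 0,"ry": 0,"rz": 0,"fingers": 1},
  {"dx": 0,"dy": 0,"dz": 0,"rx": 0,"ry": 0,"rz": 0,"fingers": 1},
  {"dx": 0,"dy": 0,"dz": 0,"rx": 0,"ry": 0,"rz": 0,"fingers": 1},
], newtons=30)

```text
clock: 4.65
tcp_pos: [0.5407, -0.0772, 0.1832]
orientation: [0.001, 0.976, 0.218, 0.0]
wrist_force: [0.7, -2.1, 0.8]
finger_gap: 0.0255
```

>>> servo_tool([
  {"dx": 0,"dy": 0,"dz": 0,"rx": 0,"ry": 0,"rz": 0.1,"fingers": 1},
  {"dx": 0,"dy": 0,"dz": 0,"rx": 0,"ry": 0,"rz": 0.1,"fingers": 1},
  {"dx": 0,"dy": 0,"dz": 0,"rx": 0,"ry": 0,"rz": 0.1,"fingers": 1},
  {"dx": 0,"dy": 0,"dz": 0,"rx": 0,"ry": 0,"rz": 0.1,"fingers": 1},
  {"dx": 0,"dy": 0,"dz": 0,"rx": 0,"ry": 0,"rz": 0.1,"fingers": 1},
  {"dx": 0,"dy": 0,"dz": 0,"rx": 0,"ry": 0,"rz": 0.1,"fingers": 1},
  {"dx": 0,"dy": 0,"dz": 0,"rx": 0,"ry": 0,"rz": 0.1,"fingers": 1},
  {"dx": 0,"dy": 0,"dz": 0,"rx": 0,"ry": 0,"rz": 0.1,"fingers": 1},
])

```text
clock: 5.45
tcp_pos: [0.5412, -0.0769, 0.1833]
orientation: [0.001, 0.813, 0.583, 0.001]
wrist_force: [2.4, -0.6, -0.0]
finger_gap: 0.0258
```

>>> servo_tool([
  {"dx": 0,"dy": 0,"dz": 0,"rx": 0,"ry": 0,"rz": 0.1,"fingers": 1},
  {"dx": 0,"dy": 0,"dz": 0,"rx": 0,"ry": 0,"rz": 0.1,"fingers": 1},
  {"dx": 0,"dy": 0,"dz": 0,"rx": 0,"ry": 0,"rz": 0.1,"fingers": 1},
  {"dx": 0,"dy": 0,"dz": 0,"rx": 0,"ry": 0,"rz": 0.1,"fingers": 1},
  {"dx": 0,"dy": 0,"dz": 0,"rx": 0,"ry": 0,"rz": 0.1,"fingers": 1},
  {"dx": 0,"dy": 0,"dz": 0,"rx": 0,"ry": 0,"rz": 0.1,"fingers": 1},
  {"dx": 0,"dy": 0,"dz": 0,"rx": 0,"ry": 0,"rz": 0.1,"fingers": 1},
  {"dx": 0,"dy": 0,"dz": 0,"rx": 0,"ry": 0,"rz": 0.1,"fingers": 1},
])

```text
clock: 6.25
tcp_pos: [0.5415, -0.077, 0.1834]
orientation: [0.001, 0.522, 0.853, 0.001]
wrist_force: [2.3, -0.3, -1.2]
finger_gap: 0.0256
```

>>> servo_tool([
  {"dx": 0,"dy": 0,"dz": 0,"rx": 0,"ry": 0,"rz": 0.13,"fingers": 1},
  {"dx": 0,"dy": 0,"dz": 0,"rx": 0,"ry": 0,"rz": 0.13,"fingers": 1},
  {"dx": 0,"dy": 0,"dz": 0,"rx": 0,"ry": 0,"rz": 0.13,"fingers": 1},
  {"dx": 0,"dy": 0,"dz": 0,"rx": 0,"ry": 0,"rz": 0.13,"fingers": 1},
  {"dx": 0,"dy": 0,"dz": 0,"rx": 0,"ry": 0,"rz": 0.13,"fingers": 1},
  {"dx": 0,"dy": 0,"dz": 0,"rx": 0,"ry": 0,"rz": 0.13,"fingers": 1},
  {"dx": 0,"dy": 0,"dz": 0,"rx": 0,"ry": 0,"rz": 0.12,"fingers": 1},
  {"dx": 0,"dy": 0,"dz": 0,"rx": 0,"ry": 0,"rz": 0,"fingers": 1},
])

```text
clock: 7.05
tcp_pos: [0.5413, -0.0768, 0.1833]
orientation: [0.001, 0.1, 0.995, 0.0]
wrist_force: [2.1, 0.4, 1.0]
finger_gap: 0.0256
```

>>> servo_tool([
  {"dx": 0,"dy": 0,"dz": 0,"rx": 0,"ry": 0,"rz": 0,"fingers": 1},
  {"dx": 0,"dy": 0,"dz": 0,"rx": 0,"ry": 0,"rz": 0,"fingers": 0},
  {"dx": 0,"dy": 0,"dz": 0,"rx": 0,"ry": 0,"rz": 0,"fingers": -1},
  {"dx": 0,"dy": 0,"dz": 0,"rx": 0,"ry": 0,"rz": 0,"fingers": -1},
  {"dx": 0,"dy": 0,"dz": 0,"rx": 0,"ry": 0,"rz": 0,"fingers": -1},
  {"dx": 0,"dy": 0,"dz": 20,"rx": 0,"ry": 0,"rz": 0,"fingers": -1},
  {"dx": 0,"dy": 0,"dz": 40,"rx": 0,"ry": 0,"rz": 0,"fingers": -1},
  {"dx": 0,"dy": 0,"dz": 40,"rx": 0,"ry": 0,"rz": 0,"fingers": -1},
])

```text
clock: 7.85
tcp_pos: [0.5395, -0.0766, 0.2832]
orientation: [-0.001, 0.101, 0.995, 0.0]
wrist_force: [0.8, -0.0, -0.0]
finger_gap: 0.0856
```

>>> servo_tool([
  {"dx": 0,"dy": 0,"dz": 40,"rx": 0,"ry": 0,"rz": 0,"fingers": -1},
  {"dx": 0,"dy": -20,"dz": 40,"rx": 0,"ry": 0,"rz": 0,"fingers": -1},
  {"dx": 0,"dy": -40,"dz": 0,"rx": 0,"ry": 0,"rz": 0,"fingers": -1},
  {"dx": 0,"dy": -40,"dz": 0,"rx": 0,"ry": 0,"rz": 0,"fingers": -1},
  {"dx": 0,"dy": -40,"dz": 0,"rx": 0,"ry": 0,"rz": 0,"fingers": -1},
  {"dx": 0,"dy": -40,"dz": 0,"rx": 0,"ry": 0,"rz": 0,"fingers": -1},
  {"dx": 0,"dy": 0,"dz": 0,"rx": 0,"ry": 0,"rz": 0,"fingers": -1},
  {"dx": 0,"dy": 0,"dz": 0,"rx": 0,"ry": 0,"rz": 0,"fingers": -1},
])

```text
clock: 8.65
tcp_pos: [0.5399, -0.2576, 0.3623]
orientation: [-0.001, 0.102, 0.995, 0.001]
wrist_force: [-0.2, 0.8, -0.4]
finger_gap: 0.0853
```

```bash
python3 - <<'E'
from h import *
c=snap('top');a=c['img'];s=snap('side')['img']
print(env.get_state()['tcp_pos'],env.get_state()['joint_pos'].round(2))
hsv=cv2.cvtColor(a,cv2.COLOR_RGB2HSV);m=cv2.inRange(hsv,(20,120,90),(35,255,255));m[:,:280]=0;m[:,345:]=0
ys,xs=np.nonzero(m);print('yellow',len(xs),xs.mean(),ys.mean(),pix2z(c,(xs.mean(),ys.mean()),.106))
g=cv2.resize(a[190:250,240:340],None,fx=7,fy=7,interpolation=cv2.INTER_NEAREST)
cv2.imwrite('pics/t3.png',g[:,:,::-1])
E
```

```text
[ 0.54014612 -0.25607293  0.36282945] [-0.58  0.35  0.25  1.46  0.   -0.38]
yellow 47 297.3404255319149 221.68085106382978 [ 0.53940553 -0.05251441  0.106     ]
```

View pics/t3.png

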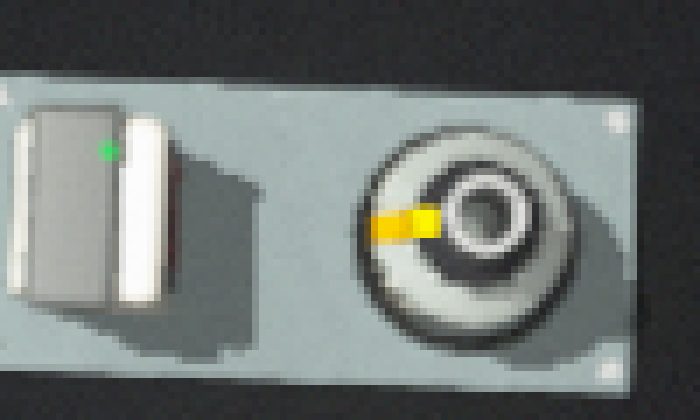

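The strip now points left, toward the scanner. I'll measure the residual angle from both ends of the strip, independent of the axis estimate.

```bash
python3 - <<'E'
from h import *
c=snap('top')
f=lambda x,y,z:pix2z(c,(240+x/7-.5,190+y/7-.5),z)
rim=f(485,213,.142);print('rim',rim)
for n,x,y,z in[('inner',441,221,.106),('captop edge',412,223,.106),('shoulder',372,230,.080),('nestcx',466,240,.015)]:
  p=f(x,y,z);d=p-rim;print(n,p,np.hypot(*d[:2]),np.degrees(np.arctan2(d[1],d[0])))
# orange rod
hsv=cv2.cvtColor(c['img'],cv2.COLOR_RGB2HSV);m=cv2.inRange(hsv,(5,180,60),(15,255,255));m[:200]=0;m[260:]=0;m[:,400:]
n,l,st,ce=cv2.connectedComponentsWithStats(m);print(st.tolist(),ce.tolist())
E
```

```text
rim [ 0.54103538 -0.07541177  0.142     ]
inner [ 0.54096709 -0.06400392  0.106     ] 0.011408061591973665 90.34295362519237
captop edge [ 0.54016822 -0.05477207  0.106     ] 0.020657914769797642 92.40581724305788
shoulder [ 0.53950878 -0.04288245  0.08      ] 0.032565120119856975 92.68691266419856
nestcx [ 0.54105357 -0.07797014  0.015     ] 0.0025584316089087666 -89.59271201818008
[[0, 0, 560, 420, 234996], [443, 234, 25, 10, 204]] [[279.34709101431514, 209.47436126572367], [455.6421568627451, 239.0343137254902]]
```

>>> servo_tool([
  {"dx": -12,"dy": -37,"dz": 0,"rx": 0,"ry": 0,"rz": 0,"fingers": -1},
  {"dx": -12,"dy": -37,"dz": 0,"rx": 0,"ry": 0,"rz": 0,"fingers": -1},
  {"dx": -12,"dy": -37,"dz": 0,"rx": 0,"ry": 0,"rz": 0,"fingers": -1},
  {"dx": 0,"dy": 0,"dz": -15,"rx": 0,"ry": 0,"rz": 0,"fingers": -1},
  {"dx": 0,"dy": 0,"dz": -15,"rx": 0,"ry": 0,"rz": 0,"fingers": -1},
  {"dx": 0,"dy": 0,"dz": -10,"rx": 0,"ry": 0,"rz": 0,"fingers": -1},
  {"dx": 0,"dy": 0,"dz": 0,"rx": 0,"ry": 0,"rz": 0,"fingers": -1},
  {"dx": 0,"dy": 0,"dz": 0,"rx": 0,"ry": 0,"rz": 0,"fingers": -1},
])

```text
clock: 9.6
tcp_pos: [0.5047, -0.3669, 0.3234]
orientation: [0.0, 0.1, 0.995, -0.0]
wrist_force: [-0.4, 0.0, 0.9]
finger_gap: 0.0855
```

```bash
python3 - <<'E'
from h import *
c=snap('side');a=c['img']
p=env.get_state()['tcp_pos'];print(p)
cv2.imwrite('pics/s4.png',cv2.resize(a[80:230,270:400],None,fx=4,fy=4,interpolation=cv2.INTER_CUBIC)[:,:,::-1])
for z in(.225,.141,.135):
  q=proj(c,[p[0],p[1],z]);print(z,(q-[270,80])*4, (proj(c,[.5035,-.367,z])-[270,80])*4)
E
```

```text
[ 0.50480717 -0.36715823  0.32381131]
0.225 [244.91557462 158.55938742] [246.70744908 158.79129894]
0.141 [237.20635744 268.06709704] [238.93788851 268.32639389]
0.135 [236.67470932 275.61903992] [238.40208504 275.88013951]
```

View pics/s4.png

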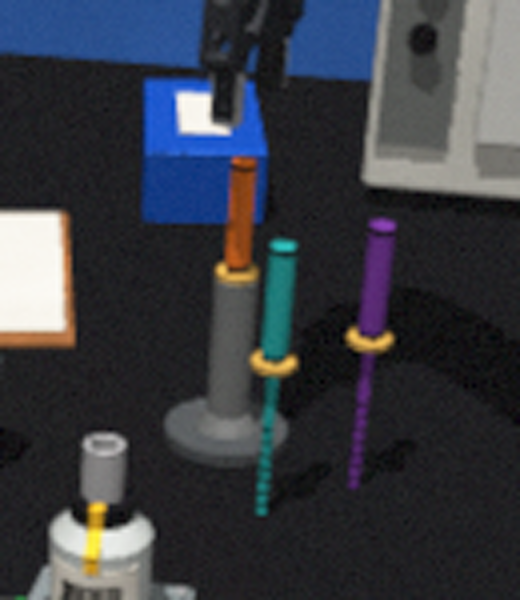

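The orange handle top at crop (242,163) and collar at (237,270) lie on the projected TCP line within about 1 mm. I descend and grip.

>>> servo_tool([
  {"dx": 0,"dy": 0,"dz": -25,"rx": 0,"ry": 0,"rz": 0,"fingers": -1},
  {"dx": 0,"dy": 0,"dz": -25,"rx": 0,"ry": 0,"rz": 0,"fingers": -1},
  {"dx": 0,"dy": 0,"dz": -20,"rx": 0,"ry": 0,"rz": 0,"fingers": -1},
  {"dx": 0,"dy": 0,"dz": -10,"rx": 0,"ry": 0,"rz": 0,"fingers": -1},
  {"dx": 0,"dy": 0,"dz": 0,"rx": 0,"ry": 0,"rz": 0,"fingers": -1},
  {"dx": 0,"dy": 0,"dz": 0,"rx": 0,"ry": 0,"rz": 0,"fingers": 0},
  {"dx": 0,"dy": 0,"dz": 0,"rx": 0,"ry": 0,"rz": 0,"fingers": 1},
  {"dx": 0,"dy": 0,"dz": 0,"rx": 0,"ry": 0,"rz": 0,"fingers": 1},
], newtons=50)

```text
clock: 10.45
tcp_pos: [0.5048, -0.3682, 0.2443]
orientation: [0.001, 0.101, 0.995, -0.001]
wrist_force: [0.1, -0.4, -0.5]
finger_gap: 0.0437
```

>>> servo_tool([
  {"dx": 0,"dy": 0,"dz": 0,"rx": 0,"ry": 0,"rz": 0,"fingers": 1},
  {"dx": 0,"dy": 0,"dz": 0,"rx": 0,"ry": 0,"rz": 0,"fingers": 1},
  {"dx": 0,"dy": 0,"dz": 0,"rx": 0,"ry": 0,"rz": 0,"fingers": 1},
  {"dx": 0,"dy": 0,"dz": 10,"rx": 0,"ry": 0,"rz": 0,"fingers": 1},
  {"dx": 0,"dy": 0,"dz": 25,"rx": 0,"ry": 0,"rz": 0,"fingers": 1},
  {"dx": 0,"dy": 0,"dz": 25,"rx": 0,"ry": 0,"rz": 0,"fingers": 1},
  {"dx": 0,"dy": 0,"dz": 25,"rx": 0,"ry": 0,"rz": 0,"fingers": 1},
  {"dx": 0,"dy": 0,"dz": 25,"rx": 0,"ry": 0,"rz": 0,"fingers": 1},
])

```text
clock: 11.25
tcp_pos: [0.5041, -0.3677, 0.3541]
orientation: [-0.0, 0.101, 0.995, 0.0]
wrist_force: [1.5, -0.4, -1.7]
finger_gap: 0.0168
```

>>> servo_tool([
  {"dx": 0,"dy": 0,"dz": 25,"rx": 0,"ry": 0,"rz": 0,"fingers": 1},
  {"dx": 0,"dy": 0,"dz": 25,"rx": 0,"ry": 0,"rz": 0,"fingers": 1},
  {"dx": 0,"dy": 0,"dz": 25,"rx": 0,"ry": 0,"rz": 0,"fingers": 1},
  {"dx": 0,"dy": 0,"dz": 0,"rx": 0,"ry": 0,"rz": 0,"fingers": 1},
  {"dx": 0,"dy": 0,"dz": 0,"rx": 0,"ry": 0,"rz": 0,"fingers": 1},
])

```text
clock: 11.75
tcp_pos: [0.5045, -0.368, 0.428]
orientation: [0.0, 0.101, 0.995, -0.0]
wrist_force: [-0.5, -0.5, -1.7]
finger_gap: 0.0169
```

>>> servo_tool([
  {"dx": 4,"dy": 36,"dz": 0,"rx": 0,"ry": 0,"rz": 0,"fingers": 1},
  {"dx": 4,"dy": 36,"dz": 0,"rx": 0,"ry": 0,"rz": 0,"fingers": 1},
  {"dx": 4,"dy": 36,"dz": 0,"rx": 0,"ry": 0,"rz": 0,"fingers": 1},
  {"dx": 4,"dy": 36,"dz": 0,"rx": 0,"ry": 0,"rz": 0,"fingers": 1},
  {"dx": 5,"dy": 36,"dz": 0,"rx": 0,"ry": 0,"rz": 0,"fingers": 1},
  {"dx": 5,"dy": 36,"dz": 0,"rx": 0,"ry": 0,"rz": 0,"fingers": 1},
  {"dx": 5,"dy": 36,"dz": 0,"rx": 0,"ry": 0,"rz": 0,"fingers": 1},
  {"dx": 5,"dy": 36,"dz": 0,"rx": 0,"ry": 0,"rz": 0,"fingers": 1},
])

```text
clock: 12.55
tcp_pos: [0.5398, -0.0783, 0.426]
orientation: [-0.001, 0.101, 0.995, 0.0]
wrist_force: [1.1, -0.2, -0.7]
finger_gap: 0.0166
```

>>> servo_tool([
  {"dx": 0,"dy": 4,"dz": -15,"rx": 0,"ry": 0,"rz": 0,"fingers": 1},
  {"dx": 0,"dy": 0,"dz": -15,"rx": 0,"ry": 0,"rz": 0,"fingers": 1},
  {"dx": 0,"dy": 0,"dz": 0,"rx": 0,"ry": 0,"rz": 0,"fingers": 1},
  {"dx": 0,"dy": 0,"dz": 0,"rx": 0,"ry": 0,"rz": 0,"fingers": 1},
  {"dx": 0,"dy": 0,"dz": 0,"rx": 0,"ry": 0,"rz": 0,"fingers": 1},
])

```text
clock: 13.05
tcp_pos: [0.5403, -0.0761, 0.3981]
orientation: [-0.0, 0.101, 0.995, 0.0]
wrist_force: [-0.8, 0.3, -2.2]
finger_gap: 0.0168
```

```bash
python3 - <<'E'
from h import *
c=snap('side');a=c['img']
p=env.get_state()['tcp_pos'];print(p,env.get_state()['joint_pos'].round(2))
cv2.imwrite('pics/s5.png',cv2.resize(a[70:230,240:360],None,fx=4,fy=4,interpolation=cv2.INTER_CUBIC)[:,:,::-1])
z=p[2]-.109
f=lambda q:(proj(c,q)-[240,70])*4
print('collar',f([*p[:2],z]),'tip',f([*p[:2],z-.118]),'rim',f([.541,-.0755,.142]),'rim if at tcp',f([*p[:2],.142]), 'dx10',f([p[0]+.01,p[1],.142]),'dy10',f([p[0],p[1]+.01,.142]))
E
```

```text
[ 0.54038414 -0.07625379  0.39834105] [-0.29  0.25  0.19  1.51  0.   -0.08]
collar [234.95674811 250.64176174] tip [228.85058646 438.10708879] rim [226.17791641 481.94455541] rim if at tcp [227.43725538 481.49778004] dx10 [211.27290974 479.4825937 ] dy10 [223.94422498 489.13148878]
```

View pics/s5.png

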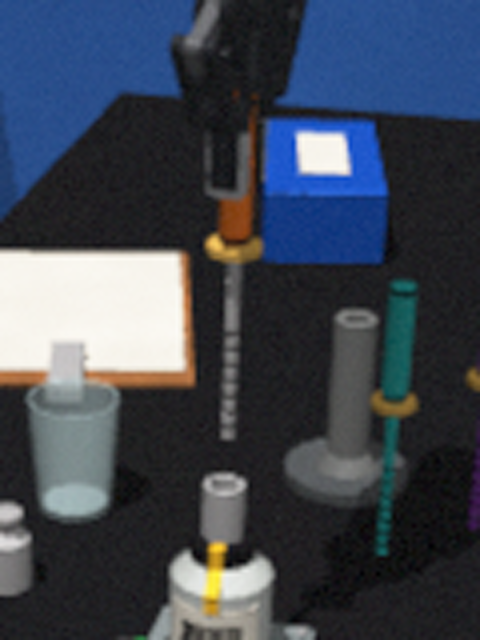

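The tip at crop (228,438) is straight below the hand, and the rim centre at (224,483) is 1–2 mm off. I nudge over and lower.

>>> servo_tool([
  {"dx": 1.2,"dy": 1.3,"dz": 0,"rx": 0,"ry": 0,"rz": 0,"fingers": 1},
  {"dx": 0,"dy": 0,"dz": -10,"rx": 0,"ry": 0,"rz": 0,"fingers": 1},
  {"dx": 0,"dy": 0,"dz": -10,"rx": 0,"ry": 0,"rz": 0,"fingers": 1},
  {"dx": 0,"dy": 0,"dz": -10,"rx": 0,"ry": 0,"rz": 0,"fingers": 1},
  {"dx": 0,"dy": 0,"dz": -10,"rx": 0,"ry": 0,"rz": 0,"fingers": 1},
  {"dx": 0,"dy": 0,"dz": -10,"rx": 0,"ry": 0,"rz": 0,"fingers": 1},
  {"dx": 0,"dy": 0,"dz": 0,"rx": 0,"ry": 0,"rz": 0,"fingers": 1},
])

```text
clock: 13.8
tcp_pos: [0.5408, -0.0743, 0.3459]
orientation: [-0.002, 0.101, 0.995, 0.0]
wrist_force: [-0.3, 0.6, -1.6]
finger_gap: 0.0169
```

>>> servo_tool([
  {"dx": 0,"dy": 0,"dz": -12,"rx": 0,"ry": 0,"rz": 0,"fingers": 1},
  {"dx": 0,"dy": 0,"dz": -12,"rx": 0,"ry": 0,"rz": 0,"fingers": 1},
  {"dx": 0,"dy": 0,"dz": -12,"rx": 0,"ry": 0,"rz": 0,"fingers": 1},
  {"dx": 0,"dy": 0,"dz": -12,"rx": 0,"ry": 0,"rz": 0,"fingers": 1},
  {"dx": 0,"dy": 0,"dz": -12,"rx": 0,"ry": 0,"rz": 0,"fingers": 1},
  {"dx": 0,"dy": 0,"dz": -12,"rx": 0,"ry": 0,"rz": 0,"fingers": 1},
  {"dx": 0,"dy": 0,"dz": -12,"rx": 0,"ry": 0,"rz": 0,"fingers": 1},
  {"dx": 0,"dy": 0,"dz": 0,"rx": 0,"ry": 0,"rz": 0,"fingers": 1},
])

```text
clock: 14.6
tcp_pos: [0.5406, -0.0743, 0.2617]
orientation: [-0.002, 0.101, 0.995, 0.0]
wrist_force: [-0.4, -0.3, -1.7]
finger_gap: 0.0171
```

Free so far, with about 11 mm to go.

>>> servo_tool([
  {"dx": 0,"dy": 0,"dz": -4,"rx": 0,"ry": 0,"rz": 0,"fingers": 1},
  {"dx": 0,"dy": 0,"dz": -3,"rx": 0,"ry": 0,"rz": 0,"fingers": 1},
  {"dx": 0,"dy": 0,"dz": -2,"rx": 0,"ry": 0,"rz": 0,"fingers": 1},
  {"dx": 0,"dy": 0,"dz": -1,"rx": 0,"ry": 0,"rz": 0,"fingers": 1},
  {"dx": 0,"dy": 0,"dz": -1,"rx": 0,"ry": 0,"rz": 0,"fingers": 1},
  {"dx": 0,"dy": 0,"dz": 0,"rx": 0,"ry": 0,"rz": 0,"fingers": 1},
])

```text
clock: 15.2
tcp_pos: [0.5415, -0.0745, 0.253]
orientation: [0.0, 0.101, 0.995, 0.0]
wrist_force: [-0.1, 0.3, -2.4]
finger_gap: 0.0166
```

>>> servo_tool([
  {"dx": 0,"dy": 0,"dz": -1,"rx": 0,"ry": 0,"rz": 0,"fingers": 1},
  {"dx": 0,"dy": 0,"dz": -1,"rx": 0,"ry": 0,"rz": 0,"fingers": 1},
  {"dx": 0,"dy": 0,"dz": -1,"rx": 0,"ry": 0,"rz": 0,"fingers": 1},
  {"dx": 0,"dy": 0,"dz": 0,"rx": 0,"ry": 0,"rz": 0,"fingers": 1},
  {"dx": 0,"dy": 0,"dz": 0,"rx": 0,"ry": 0,"rz": 0,"fingers": 1},
])

```text
clock: 15.7
tcp_pos: [0.5416, -0.0745, 0.2506]
orientation: [0.0, 0.101, 0.995, -0.0]
wrist_force: [-0.9, 0.3, 4.0]
finger_gap: 0.0169
```

>>> servo_tool([
  {"dx": 0,"dy": 0,"dz": -1,"rx": 0,"ry": 0,"rz": 0,"fingers": 1},
  {"dx": 0,"dy": 0,"dz": 0,"rx": 0,"ry": 0,"rz": 0,"fingers": 1},
  {"dx": 0,"dy": 0,"dz": 0,"rx": 0,"ry": 0,"rz": 0,"fingers": 1},
  {"dx": 0,"dy": 0,"dz": 0,"rx": 0,"ry": 0,"rz": 0,"fingers": 1},
])

```text
clock: 16.1
tcp_pos: [0.5418, -0.0746, 0.2505]
orientation: [0.001, 0.101, 0.995, -0.0]
wrist_force: [-2.3, 1.2, 10.2]
finger_gap: 0.0169
```

```bash
python3 - <<'E'
from h import *
c=snap('side');a=c['img']
s=env.get_state();print(s['tcp_pos'],s['wrist_force'],s['ft_torque'])
cv2.imwrite('pics/s6.png',cv2.resize(a[130:250,240:350],None,fx=5,fy=5,interpolation=cv2.INTER_CUBIC)[:,:,::-1])
E
```

```text
[ 0.54180696 -0.07455981  0.25053374] [-3.12760354 -0.1764316   9.7115064 ] [ 0.19687045  0.65271638 -0.01453851]
```

View pics/s6.png

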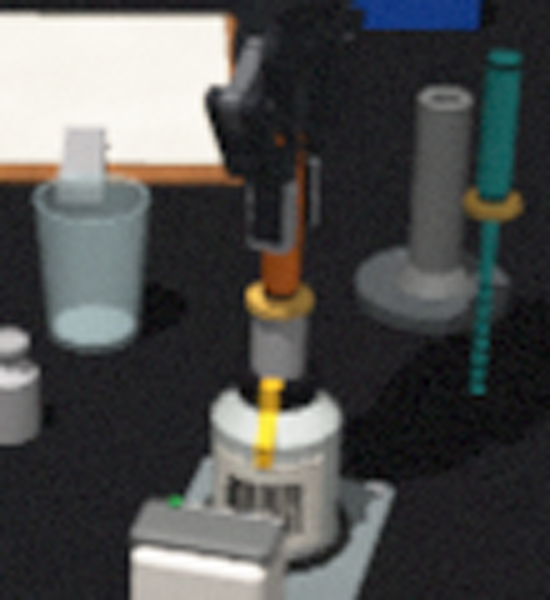

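The collar at (280,298) rests on the rim, with about 10 N of contact. Now I draw the rod out.

>>> servo_tool([
  {"dx": 0,"dy": 0,"dz": 5,"rx": 0,"ry": 0,"rz": 0,"fingers": 1},
  {"dx": 0,"dy": 0,"dz": 15,"rx": 0,"ry": 0,"rz": 0,"fingers": 1},
  {"dx": 0,"dy": 0,"dz": 20,"rx": 0,"ry": 0,"rz": 0,"fingers": 1},
  {"dx": 0,"dy": 0,"dz": 20,"rx": 0,"ry": 0,"rz": 0,"fingers": 1},
  {"dx": 0,"dy": 0,"dz": 20,"rx": 0,"ry": 0,"rz": 0,"fingers": 1},
  {"dx": 0,"dy": 0,"dz": 20,"rx": 0,"ry": 0,"rz": 0,"fingers": 1},
  {"dx": 0,"dy": 0,"dz": 20,"rx": 0,"ry": 0,"rz": 0,"fingers": 1},
  {"dx": 0,"dy": 0,"dz": 20,"rx": 0,"ry": 0,"rz": 0,"fingers": 1},
])

```text
clock: 16.95
tcp_pos: [0.5414, -0.0745, 0.3892]
orientation: [-0.0, 0.101, 0.995, 0.0]
wrist_force: [0.4, -0.6, -1.2]
finger_gap: 0.0167
```

>>> servo_tool([
  {"dx": 0,"dy": 0,"dz": 20,"rx": 0,"ry": 0,"rz": 0,"fingers": 1},
  {"dx": 0,"dy": 0,"dz": 20,"rx": 0,"ry": 0,"rz": 0,"fingers": 1},
  {"dx": 0,"dy": 0,"dz": 10,"rx": 0,"ry": 0,"rz": 0,"fingers": 1},
  {"dx": 0,"dy": 0,"dz": 0,"rx": 0,"ry": 0,"rz": 0,"fingers": 1},
])

```text
clock: 17.35
tcp_pos: [0.542, -0.0747, 0.4399]
orientation: [0.001, 0.101, 0.995, -0.0]
wrist_force: [0.3, -0.0, -2.3]
finger_gap: 0.0169
```

Next I need to find how far the wrist can pitch. I test with a small tilt, well clear of everything.

>>> servo_tool([
  {"dx": 0,"dy": 30,"dz": 0,"rx": 0,"ry": -0.13,"rz": 0,"fingers": 1},
  {"dx": 0,"dy": 30,"dz": 0,"rx": 0,"ry": -0.13,"rz": 0,"fingers": 1},
  {"dx": 0,"dy": 15,"dz": 0,"rx": 0,"ry": -0.13,"rz": 0,"fingers": 1},
  {"dx": 0,"dy": 0,"dz": 0,"rx": 0,"ry": -0.13,"rz": 0,"fingers": 1},
  {"dx": 0,"dy": 0,"dz": 0,"rx": 0,"ry": 0,"rz": 0,"fingers": 1},
  {"dx": 0,"dy": 0,"dz": 0,"rx": 0,"ry": 0,"rz": 0,"fingers": 1},
], newtons=80)

```text
clock: 17.95
tcp_pos: [0.5402, 0.0005, 0.4379]
orientation: [0.254, 0.098, 0.962, 0.026]
wrist_force: [0.5, 0.1, -1.0]
finger_gap: 0.0165
```

```bash
python3 - <<'E'
from h import *
s=env.get_state();print(s['tcp_pos'],s['orientation'],s['joint_pos'].round(4).tolist())
E
```

```text
[0.54022775 0.00054118 0.43788855] [0.25361766 0.09758348 0.96202386 0.02579989] [-0.1868, -0.1178, -0.2272, 0.9534, 0.0918, 0.0392]
```

The joint data fit a planar 2-link arm with a lateral wrist offset and a long wrist-to-TCP length (about 0.39 m). Level over the tray is therefore only reachable with the hand high, at z of about 0.8. I'll check this with a model and generate waypoints.

```bash
cat > k.py <<'E'
import numpy as np
from scipy.optimize import least_squares
from scipy.spatial.transform import Rotation as R
def fk(q,p):
    L1,L2,h,L,d=p
    e=np.array([np.cos(q[0]),np.sin(q[0]),0]);n=np.array([-e[1],e[0],0]);z=np.array([0,0,1.])
    W=e*(L1*np.sin(q[1])+L2*np.cos(q[2]-q[1]))+n*d+z*(h+L1*np.cos(q[1])+L2*np.sin(q[2]-q[1]))
    P=q[1]-q[2]+q[3]
    t=np.cos(q[4])*(np.cos(P)*e-np.sin(P)*z)+np.sin(q[4])*n
    # frame at q6=0: x toward base when down
    y0=-np.sin(q[4])*(np.cos(P)*e-np.sin(P)*z)+np.cos(q[4])*n   # lateral
    x0=np.cross(y0,t)
    c,s=np.cos(q[5]),np.sin(q[5])
    return W+L*t, np.array([c*x0+s*y0,-s*x0+c*y0,t]).T
D=[([-1.2706,.3132,.0461,1.3036,0,1.4312],[.2448,-.5203,.3039],.001),([-.58,.35,.25,1.46,0,-.38],[.5401,-.2561,.3628],.01),([-.29,.25,.19,1.51,0,-.08],[.5404,-.0763,.3983],.01),([-.1868,-.1178,-.2272,.9534,.0918,.0392],[.5402,.0005,.4379],.001)]
def fit():
    r=least_squares(lambda p:np.concatenate([(fk(q,p)[0]-t)/w for q,t,w in D]),[.55,.41,.27,.387,.082])
    return r.x,[np.round(fk(q,r.x)[0]-t,4).tolist() for q,t,w in D]
E
python3 - <<'E'
from k import *
p,res=fit();print(p.round(3),res)
q0=np.array(D[3][0])
RR=fk(q0,p)[1];print('quat model',R.from_matrix(RR).as_quat()[[3,0,1,2]].round(3))
def cost(x):
    q=np.r_[x,0.,q0[5]];t,M=fk(q,p);tip=t+.227*M[:,2]
    return np.r_[(tip[:2]-[.465,.361])*10,M[2,2]*10,(t[2]-.80)]
s=least_squares(cost,[.5,-.8,-.4,.5]);q1=np.r_[s.x,0,q0[5]];print('goal',q1.round(3),fk(q1,p)[0],s.cost)
N=24;pos,M=fk(q0,p)
for i in range(1,N+1):
    a=i/N;q=q0+(q1-q0)*a;t,M2=fk(q,p)
    print(i,((t-pos)*1000).round(1).tolist(),R.from_matrix(M2@M.T).as_rotvec().round(4).tolist(),'tip',(t+.227*M2[:,2]).round(2).tolist());pos,M=t,M2
E
```

```text
[0.478 0.438 0.281 0.313 0.076] [[-0.0037, -0.0013, 0.0027], [0.0059, -0.0106, 0.0099], [0.0137, -0.0096, 0.006], [0.0008, 0.0039, -0.0029]]
quat model [0.254 0.098 0.962 0.026]
goal [ 0.531 -0.82  -0.363  0.457  0.     0.039] [0.26920237 0.24614231 0.8       ] 1.6778919030144422e-18
1 [-1.4, 15.1, 15.3] [-0.0108, -0.0431, 0.0279] tip [0.66, 0.02, 0.26]
2 [-2.3, 15.1, 15.5] [-0.0094, -0.0434, 0.0278] tip [0.67, 0.04, 0.28]
3 [-3.3, 15.0, 15.6] [-0.008, -0.0437, 0.0277] tip [0.67, 0.05, 0.3]
4 [-4.2, 14.9, 15.7] [-0.0066, -0.0439, 0.0275] tip [0.67, 0.07, 0.32]
5 [-5.2, 14.7, 15.8] [-0.0052, -0.0441, 0.0274] tip [0.68, 0.09, 0.34]
6 [-6.1, 14.5, 15.9] [-0.0038, -0.0442, 0.0273] tip [0.68, 0.11, 0.37]
7 [-7.0, 14.2, 15.9] [-0.0023, -0.0443, 0.0272] tip [0.68, 0.13, 0.39]
8 [-8.0, 13.8, 15.9] [-0.0009, -0.0443, 0.027] tip [0.67, 0.14, 0.41]
9 [-8.9, 13.4, 15.9] [0.0006, -0.0443, 0.0269] tip [0.67, 0.16, 0.44]
10 [-9.8, 12.9, 15.9] [0.002, -0.0443, 0.0268] tip [0.67, 0.18, 0.46]
11 [-10.7, 12.3, 15.9] [0.0035, -0.0442, 0.0267] tip [0.66, 0.2, 0.48]
12 [-11.6, 11.7, 15.8] [0.0049, -0.0441
[... 182 characters left out ...]
14.0, 9.6, 15.5] [0.0093, -0.0433, 0.0264] tip [0.62, 0.26, 0.58]
16 [-14.8, 8.7, 15.3] [0.0107, -0.043, 0.0263] tip [0.61, 0.28, 0.61]
17 [-15.5, 7.9, 15.1] [0.0122, -0.0426, 0.0263] tip [0.6, 0.29, 0.63]
18 [-16.1, 6.9, 14.9] [0.0136, -0.0422, 0.0262] tip [0.58, 0.31, 0.66]
19 [-16.7, 5.9, 14.7] [0.015, -0.0417, 0.0262] tip [0.56, 0.32, 0.68]
20 [-17.2, 4.9, 14.4] [0.0164, -0.0411, 0.0261] tip [0.55, 0.33, 0.71]
21 [-17.7, 3.9, 14.1] [0.0178, -0.0406, 0.0261] tip [0.53, 0.34, 0.73]
22 [-18.1, 2.8, 13.8] [0.0191, -0.0399, 0.0261] tip [0.51, 0.35, 0.75]
23 [-18.5, 1.6, 13.5] [0.0204, -0.0393, 0.0261] tip [0.49, 0.36, 0.78]
24 [-18.8, 0.5, 13.1] [0.0218, -0.0386, 0.0261] tip [0.46, 0.36, 0.8]
```

>>> servo_tool([
  {"dx": -1.4,"dy": 15,"dz": 15.3,"rx": -0.011,"ry": -0.043,"rz": 0.028,"fingers": 1},
  {"dx": -2.3,"dy": 15,"dz": 15.5,"rx": -0.009,"ry": -0.043,"rz": 0.028,"fingers": 1},
  {"dx": -3.3,"dy": 15,"dz": 15.6,"rx": -0.008,"ry": -0.044,"rz": 0.028,"fingers": 1},
  {"dx": -4.2,"dy": 15,"dz": 15.7,"rx": -0.007,"ry": -0.044,"rz": 0.0275,"fingers": 1},
  {"dx": -5.2,"dy": 14.7,"dz": 15.8,"rx": -0.005,"ry": -0.044,"rz": 0.027,"fingers": 1},
  {"dx": -6.1,"dy": 14.5,"dz": 15.9,"rx": -0.004,"ry": -0.044,"rz": 0.027,"fingers": 1},
  {"dx": -7,"dy": 14.2,"dz": 15.9,"rx": -0.002,"ry": -0.044,"rz": 0.027,"fingers": 1},
  {"dx": -8,"dy": 13.8,"dz": 15.9,"rx": -0.001,"ry": -0.044,"rz": 0.027,"fingers": 1},
])

```text
clock: 18.75
tcp_pos: [0.503, 0.119, 0.566]
orientation: [0.419, -0.02, 0.906, 0.048]
wrist_force: [0.1, 0.1, -1.0]
finger_gap: 0.016
```

>>> servo_tool([
  {"dx": -8.9,"dy": 13.4,"dz": 15.9,"rx": 0.001,"ry": -0.044,"rz": 0.027,"fingers": 1},
  {"dx": -9.8,"dy": 12.9,"dz": 15.9,"rx": 0.002,"ry": -0.044,"rz": 0.027,"fingers": 1},
  {"dx": -10.7,"dy": 12.3,"dz": 15.9,"rx": 0.0035,"ry": -0.044,"rz": 0.027,"fingers": 1},
  {"dx": -11.6,"dy": 11.7,"dz": 15.8,"rx": 0.005,"ry": -0.044,"rz": 0.027,"fingers": 1},
  {"dx": -12.4,"dy": 11,"dz": 15.7,"rx": 0.0065,"ry": -0.044,"rz": 0.0265,"fingers": 1},
  {"dx": 0,"dy": 0,"dz": 0,"rx": 0,"ry": 0,"rz": 0,"fingers": 1},
  {"dx": 0,"dy": 0,"dz": 0,"rx": 0,"ry": 0,"rz": 0,"fingers": 1},
])

```text
clock: 19.45
tcp_pos: [0.4499, 0.1792, 0.6441]
orientation: [0.511, -0.081, 0.852, 0.081]
wrist_force: [0.8, 0.4, -2.0]
finger_gap: 0.0161
```

```bash
python3 - <<'E'
from h import *
import k
from k import *
s=env.get_state();q=s['joint_pos'];print(s['tcp_pos'],q.round(4).tolist(),s['finger_gap'])
q0=q.copy();q0[4]=q0[4]
k.D[1:3]=[];k.D.append((q,s['tcp_pos'],.001))
p,res=fit();print(p.round(3),res)
def cost(x):
    g=np.r_[x,0.,q0[5]];t,M=fk(g,p);tip=t+.227*M[:,2]
    return np.r_[(tip[:2]-[.465,.361])*10,M[2,2]*10,(t[2]-.80)]
r=least_squares(cost,[.5,-.8,-.4,.5]);q1=np.r_[r.x,0,q0[5]];print('goal',q1.round(3),fk(q1,p)[0],r.cost)
N=14;pos,M=fk(q0,p)
for i in range(1,N+1):
    g=q0+(q1-q0)*i/N;t,M2=fk(g,p)
    print(i,((t-pos)*1000).round(1).tolist(),R.from_matrix(M2@M.T).as_rotvec().round(4).tolist());pos,M=t,M2
E
```

```text
[0.44988263 0.17924896 0.64409842] [0.1849, -0.4905, -0.3192, 0.6552, 0.0592, 0.0311] 0.016137452865169797
[0.535 0.421 0.263 0.356 0.074] [[-0.0057, -0.0034, 0.0013], [-0.0017, 0.0058, 0.001], [0.0019, 0.0015, -0.0023]]
goal [ 0.535 -0.805 -0.4    0.405  0.     0.031] [0.26971303 0.24527619 0.8       ] 1.4228024729635992e-19
1 [-10.4, 8.5, 12.1] [0.0049, -0.0343, 0.0212]
2 [-10.9, 8.0, 12.0] [0.0059, -0.0341, 0.0212]
3 [-11.4, 7.5, 11.9] [0.0069, -0.0339, 0.0211]
4 [-11.8, 6.9, 11.8] [0.0079, -0.0337, 0.021]
5 [-12.3, 6.3, 11.7] [0.0088, -0.0334, 0.021]
6 [-12.7, 5.7, 11.6] [0.0098, -0.0332, 0.021]
7 [-13.1, 5.1, 11.5] [0.0107, -0.0329, 0.0209]
8 [-13.4, 4.5, 11.3] [0.0117, -0.0325, 0.0209]
9 [-13.7, 3.8, 11.2] [0.0126, -0.0322, 0.0208]
10 [-14.0, 3.1, 11.0] [0.0136, -0.0318, 0.0208]
11 [-14.3, 2.4, 10.8] [0.0145, -0.0314, 0.0208]
12 [-14.5, 1.7, 10.6] [0.0154, -0.0309, 0.0208]
13 [-14.7, 0.9, 10.4] [0.0163, -0.0305, 0.0208]
14 [-14.9, 0.2, 10.2] [0.0172, -0.03, 0.0208]
```

>>> servo_tool([
  {"dx": -10.4,"dy": 8.5,"dz": 12,"rx": 0.005,"ry": -0.034,"rz": 0.021,"fingers": 1},
  {"dx": -11,"dy": 8,"dz": 12,"rx": 0.006,"ry": -0.034,"rz": 0.021,"fingers": 1},
  {"dx": -11.4,"dy": 7.5,"dz": 12,"rx": 0.007,"ry": -0.034,"rz": 0.021,"fingers": 1},
  {"dx": -11.8,"dy": 7,"dz": 12,"rx": 0.008,"ry": -0.034,"rz": 0.021,"fingers": 1},
  {"dx": -12.3,"dy": 6.3,"dz": 11.7,"rx": 0.009,"ry": -0.033,"rz": 0.021,"fingers": 1},
  {"dx": -12.7,"dy": 5.7,"dz": 11.6,"rx": 0.01,"ry": -0.033,"rz": 0.021,"fingers": 1},
  {"dx": -13,"dy": 5,"dz": 11.5,"rx": 0.011,"ry": -0.033,"rz": 0.021,"fingers": 1},
  {"dx": -13.4,"dy": 4.5,"dz": 11.3,"rx": 0.012,"ry": -0.0325,"rz": 0.021,"fingers": 1},
])

```text
clock: 20.25
tcp_pos: [0.3533, 0.2318, 0.7389]
orientation: [0.615, -0.144, 0.762, 0.141]
wrist_force: [0.7, -0.4, -1.4]
finger_gap: 0.0163
```

>>> servo_tool([
  {"dx": -13.7,"dy": 3.8,"dz": 11.2,"rx": 0.0125,"ry": -0.032,"rz": 0.021,"fingers": 1},
  {"dx": -14,"dy": 3,"dz": 11,"rx": 0.0135,"ry": -0.032,"rz": 0.021,"fingers": 1},
  {"dx": -14.3,"dy": 2.4,"dz": 10.8,"rx": 0.0145,"ry": -0.031,"rz": 0.021,"fingers": 1},
  {"dx": -14.5,"dy": 1.7,"dz": 10.6,"rx": 0.0155,"ry": -0.031,"rz": 0.021,"fingers": 1},
  {"dx": 0,"dy": 0,"dz": 0,"rx": 0,"ry": 0,"rz": 0,"fingers": 1},
  {"dx": 0,"dy": 0,"dz": 0,"rx": 0,"ry": 0,"rz": 0,"fingers": 1},
])

```text
clock: 20.85
tcp_pos: [0.2976, 0.2423, 0.7815]
orientation: [0.658, -0.167, 0.712, 0.178]
wrist_force: [0.5, 0.6, -1.7]
finger_gap: 0.0164
```

```bash
python3 - <<'E'
from h import *
from scipy.spatial.transform import Rotation as R
s=env.get_state();o=s['orientation'];z=R.from_quat(o[[1,2,3,0]]).as_matrix()[:,2]
print(s['tcp_pos'],s['joint_pos'].round(3).tolist(),'tool',z,'elev deg',np.degrees(np.arcsin(z[2])),'tip',s['tcp_pos']+.227*z)
E
```

```text
[0.29763357 0.24233198 0.78145427] [0.441, -0.759, -0.395, 0.435, 0.053, 0.03] tool [ 0.87819912  0.47316199 -0.06988582] elev deg -4.007429282039955 tip [0.49698477 0.34973975 0.76559019]
```

>>> servo_tool([
  {"dx": -8,"dy": -1,"dz": 5,"rx": 0.007,"ry": -0.012,"rz": 0,"fingers": 1},
  {"dx": -8,"dy": -1,"dz": 5,"rx": 0.007,"ry": -0.012,"rz": 0,"fingers": 1},
  {"dx": -8,"dy": -1,"dz": 4,"rx": 0.007,"ry": -0.012,"rz": 0,"fingers": 1},
  {"dx": 0,"dy": 0,"dz": 0,"rx": 0,"ry": 0,"rz": 0,"fingers": 1},
  {"dx": 0,"dy": 0,"dz": 0,"rx": 0,"ry": 0,"rz": 0,"fingers": 1},
  {"dx": 0,"dy": 0,"dz": 0,"rx": 0,"ry": 0,"rz": 0,"fingers": 1},
  {"dx": 0,"dy": 0,"dz": 0,"rx": 0,"ry": 0,"rz": 0,"fingers": 1},
  {"dx": 0,"dy": 0,"dz": 0,"rx": 0,"ry": 0,"rz": 0,"fingers": 1},
])

```text
clock: 21.65
tcp_pos: [0.2745, 0.2394, 0.7951]
orientation: [0.672, -0.163, 0.699, 0.182]
wrist_force: [-0.4, -0.4, -1.3]
finger_gap: 0.0161
```

```bash
python3 - <<'E'
from h import *
from scipy.spatial.transform import Rotation as R
c=snap('top');d=snap('side')
s=env.get_state();o=s['orientation'];z=R.from_quat(o[[1,2,3,0]]).as_matrix()[:,2];tip=s['tcp_pos']+.227*z
print(s['tcp_pos'],s['joint_pos'].round(3).tolist(),abs(s['qvel']).max(),'elev',np.degrees(np.arcsin(z[2])),'tip',tip)
print('tip px top',proj(c,tip),'collar',proj(c,s['tcp_pos']+.109*z),'side',proj(d,tip),proj(d,s['tcp_pos']+.109*z))
cv2.imwrite('pics/t7.png',c['img'][:,:,::-1]);cv2.imwrite('pics/s7.png',d['img'][:,:,::-1])
E
```

```text
[0.27438166 0.2393949  0.79520411] [0.5, -0.792, -0.398, 0.423, -0.006, 0.035] 0.004328077639605193 elev -1.665512949541824 tip [0.47420175 0.34690026 0.78860645]
tip px top [-420.83622733  241.72754465] collar [-354.63032174  458.76849942] side [ 290.65973633 -241.75349852] [ 416.70968302 -235.0856536 ]
```

View pics/t7.png

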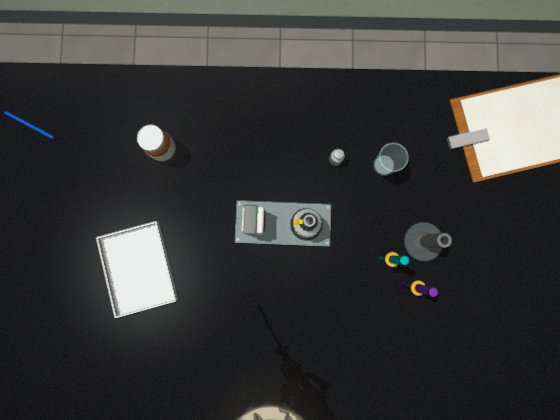

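View pics/s7.png

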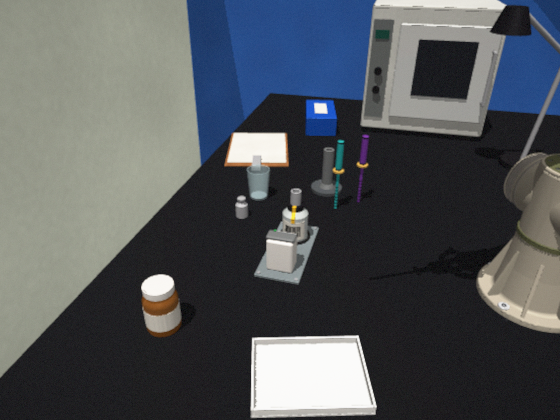

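The top view shows the flask upright in its nest with the strip at (298,222) pointing at the scanner. The bystanders have not moved, and the shadow at about (272,330) shows the rod in line with the hand. The tip computes to (0.474, 0.347, 0.789), about 50 mm inside the tray's outline along x and centred along y. Handing in.

```bash
python3 -c "
from h import *
job.hand_in();s=env.get_state();print(s['clock'],s['tcp_pos'],s['finger_gap'])"
```

```text
the job is handed in; nothing more can be done
the job is handed in; nothing more can be done
```

The job is handed in, with every step done; the arm last reported 21.65 s of the 66 s.

- **Flask:** I gripped it by the neck tube, turned it about 143° and let go. The seal strip then measured about 92°, against about 89° for the station's axis, so the label is roughly 3–4° off square. An earlier, rougher estimate gave 8°, which is also within the limit.
- **Rod:** I took the orange rod from its stand and lowered it into the neck tube until the collar rested on the rim, with about 10 N of contact. I then drew it straight out.
- **Final pose:** The rod is held at 80 N, 1.7° off level and at rest. Its tip is computed at (0.474, 0.347, 0.789) m, about 50 mm from the tray's centre along its long side and near centre along the short side. The hand is this high because the long wrist could not level the rod over the tray any lower.

**Checks:**
- The last pictures showed the flask upright with its label facing the scanner, and the jar, beaker and weight where they started.
- The rod itself was out of view of both cameras at the end, so its tip position comes from the arm's pose and the grip geometry; only its shadow confirmed it was straight in the hand.
- After the hand-in the state could not be read, so there is no reading from the final second.

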